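# Set the fume extraction for a tack-welded bracket

### The arm

A 7-joint arm with a two-finger parallel gripper is mounted at the origin on the work surface. World frame = base frame: x ahead of the robot, y to its left, z up, the work surface at z = 0. Lengths are in m, angles in rad, forces in N, time in s.
With the tool pointing down it reaches from about 0.425 to 0.875 m from the base axis. Payload 4.7 kg.
Tool frame: the origin (TCP) lies on the centre line of the jaws, within the pads' length; the fingertips stand 14 mm ahead of it and the grasp point (between the pads) lies 5 mm behind it; z points along the fingers, y is the line along which they close (so a half turn about z gives the same grasp; the last joint's range is limited). The gripper opens to 87 mm and grips with 3 to 60 N. Pads are 19 mm wide; open, the fingers measure 117 mm over their backs; the gripper's body (75 mm by 190 mm) begins 51 mm behind the grasp point.
Start: joints at [-1.273, 0.321, -0.07, 1.45, 0.023, 1.371, -0.057], TCP at [0.182, 0.624, 0.201] pointing down, gripper open.
Joint ranges: [-2.86, 2.86], [-0.3, 2.09], [-1.38, 1.24], [0.06, 2.45], [-1.56, 4.7], [0.09, 2.05], [-2.69, 2.69]. Speed limits (rad/s): [2.57, 2.57, 3.14, 3.14, 3.14, 3.14, 3.14].

### API

Orientations are given as a rotation vector (axis times angle).
In Python, from bench import ctrl gives the robot as it stands.
- The arm moves only by the tool send_rows, never from a script. Its argument "steps" is a list of rows, each an object of numbers: "tx", "ty", "tz": the shift along the tool's x, y, z in units of 60 mm (1.0 is 60 mm); "turn": the turn about the tool's z in units of 8 degrees (1.0 is 8 degrees); "grip": the opening, from 0 (shut) to 1 (fully open). A call has 1 to 12 rows; each row shifts and turns the commanded pose from where the row before left it, along the tool's axes as they then stand; what a row does not reach is not made up. A row lasts 1/8 s, in which the tool goes at most 62.5 mm and 10.7 degrees, less where a joint would pass 70% of its speed; a pose out of reach is approached as far as the arm can. A call is refused whole if a number of a shift passes 1 or a number of a turn 1, either way. A call with a gripper value outside its range is refused whole. The fingers move at their own pace and stop on an object; "newtons" is the grip in N (left out, the last holds). Time passes only in rows, so rows that do not move let the fingers close. It gives the time, the measured TCP pose, the force, the opening and the grip force at its end, in the units of the state.
- ctrl.get_state(): the state, without advancing time (a new reading comes with each control period).
- ctrl.get_image(name): name is "scene" or "top"; returns a dict with "pixels" (420x560x3 uint8, red, green, blue), "K" (3x3 intrinsics, pixels), "cam_to_world" (4x4, takes a point from camera to world coordinates). Camera axes: x right, y down, z forward; pixel columns grow to the right and rows downward; lengths in m; the calibration is good to about 2 mm. A picture is of the moment at which its call begins. There is no depth.
- ctrl.close_job(): hands the job in; it is judged then, once.
The state is a dict: "time": time; "joint_positions": joint angles; "qd": joint speeds; "joint_torque": joint torques, N m; "position": TCP position; "tool_rot": TCP orientation; "ft_force": force on the tool from outside, world axes, zero at the start; "torque": the same for the moment, N m; "grip_width": opening from 0.0 (shut) to 1.0 (fully open); "grip_force": force on a finger pad.
Only numpy, scipy, OpenCV 4.12 (cv2) and the standard library are available. Lean on these libraries where they do the work, as an engineer would, in place of code of your own. Each camera call takes 0.05 s, during which the arm holds its last target. There are 200 camera calls.

### The job

Get the fume extraction ready for welding the tee bracket that is clamped to the bench: pull the blade of the blast gate in the duct all the way up to its open stop, and swing the fume hood by the grip on its top until it is centred over the bracket's tee joint, where it must stay. Do not disturb the loose things on the bench.

Things in the scene. Friction and masses are not known exactly. Their poses are not given: they have to be found in the camera images.
- extractor: fume extractor, fixed: upright aluminium riser, 80 mm across; origin on the table at its axis. Its y axis runs along the horizontal 80 mm duct (axis 60 mm up) from the riser off the left edge of the table. Blast gate: grey upright frame in the duct, 175 mm along y from the riser's axis, 128 mm wide (x), 24 mm thick (y), top 118 mm above the table
- blade (a joint): height by which the steel blade of the blast gate is drawn up out of its frame, m: 0 shut, 0.080 fully open, against a stop. It starts shut or nearly so, moves straight up, needs about 9 N to pull up and stays where it is left
- blade_grip (a point): middle of the black bar grip along the blade's top edge: bar 70 mm long along the extractor's x, 16 mm thick along the extractor's y, 22 mm high; 144 mm above the table when shut, rises with the blade
- inner_tube (a joint): swing of the inner tube (56 mm thick, axis 289 mm above the table, joint drums up to 333 mm) about the riser's axis, rad, counterclockwise from above; at 0 it points along the extractor's -y. Range -0.8 to 1.6. Stiff friction joint, about 1 N m, stays where it is left; 330 mm from riser to elbow
- outer_tube (a joint): fold of the elbow, vertical axis, rad: 0 straight, growing clockwise from above as the outer tube (50 mm thick, axis 222 mm above the table) folds back towards the robot. Range 0 to 2.65. Stiff friction joint, about 0.7 N m, stays where it is left; 290 mm from elbow to hood axis
- hood_grip (a point): middle of the upright round black grip on top of the hood, on the hood's axis: 32 mm across, 50 mm high, top 313 mm and middle 289 mm above the table; below it a thin neck, then the hood's cap at 251 mm. The grip is rigid with the outer tube: the hood cannot tilt or change height, it only travels level, and takes up to about 12 N to move
- hood_mouth (a point): centre of the round mouth of the aluminium hood, 156 mm across, facing straight down, 155 mm above the table, straight below the grip
- bracket: tee bracket held down by a toggle clamp, fixed to the table: dark base plate 150 x 100 x 10 mm with an upright plate 110 mm long, 8 mm thick, 60 mm high standing on it along its x; steel toggle clamp at its +x end, with a handle reaching 205 mm from the origin, 60 mm high. Origin under the middle of the base plate
- joint_mid (a point): middle of the tacked tee joint, where the upright plate meets the base plate, 10 mm above the table (15 mm towards -x from the bracket's origin)
- tube_corner: bystander: bright steel square-tube corner: two 40 x 40 mm tubes joined in an L, outside 160 x 150 mm, 40 mm high, lying flat, loose; origin under its middle
- chipping_hammer: bystander: chipping hammer lying flat, wooden handle, 215 mm long, 115 mm across the head, about 25 mm high, loose; origin near the middle of the handle
- wire_brush: bystander: wire brush lying bristles down, wooden back 250 x 26 mm, 36 mm high, loose; origin under its middle
- spray_can: bystander: upright spray can, 54 mm across, 125 mm high, loose; origin under its middle
- tape_measure: bystander: tape measure standing on its edge, 68 x 36 x 62 mm high, loose; origin under its middle
- c_clamp: bystander: C-clamp lying flat, about 210 x 95 mm with its screw, 20 mm high, loose; origin near the middle of its frame

How it is judged:
At the end, for the whole second after the job is handed in: The blast gate's blade is drawn up at least 72 of its 80 mm, the centre of the hood's mouth is within 35 mm, seen from above, of the middle of the tee joint, and the arm is at rest (value of joint blade above 0.072 m and horizontal distance between hood_mouth and joint_mid below 0.035 m and velocity of joint inner_tube between -0.05 and 0.05 rad/s and velocity of joint outer_tube between -0.05 and 0.05 rad/s); the robot touches nothing.
It fails at once if a loose bystander on the bench is moved by more than 30 mm (distance of any of tube_corner, chipping_hammer, wire_brush, spray_can, tape_measure, c_clamp from where it was at the start of the episode above 0.03 m).
It also fails if it takes over 59 s, if anything falls off the work surface, if the arm or the gripper's body presses on something with over 40 N, if the wrist force passes 120 N, or if a joint passes its speed limit or range.

## Working session

There is one attempt and no reset: what is moved stays moved. The work goes in short steps, Python scripts to look and compute and a tool call to move; the robot and the scene stay as the last step left them, time stands still between calls to the robot, and variables do not carry over. Pictures are saved under pics/ and viewed, at most 10 in all, crops included, and the job is handed in when it is done.

Besides the shell and the picture viewer there is one more tool, called after "Call:" as name(argument=value, ...), one argument or row to a line, values as JSON. send_rows: Moves the arm, as the interface text tells. Its arguments: {"type":"object","properties":{"steps":{"type":"array"},"newtons":{"type":"number"}},"required":["steps"]}

```bash
mkdir -p pics; cat > h.py <<'E'
import numpy as np, cv2
from bench import ctrl
def ray(im,u,v):
    T=np.array(im["cam_to_world"]);K=np.array(im["K"])
    return T[:3,3],T[:3,:3]@np.linalg.solve(K,[u,v,1.])
def onz(im,u,v,z):
    o,d=ray(im,u,v);return (o+d*(z-o[2])/d[2])[:2]
def proj(im,p):
    T=np.array(im["cam_to_world"]);q=np.array(im["K"])@(T[:3,:3].T@(np.array(p)-T[:3,3]));return q[:2]/q[2]
def tri(a,ua,b,ub):
    (o1,d1),(o2,d2)=ray(a,*ua),ray(b,*ub)
    s=np.linalg.lstsq(np.c_[d1,-d2],o2-o1,rcond=None)[0]
    p,q=o1+s[0]*d1,o2+s[1]*d2;return (p+q)/2,np.linalg.norm(p-q)
def snap(n,f):
    im=ctrl.get_image(n);cv2.imwrite(f,cv2.cvtColor(im["pixels"],cv2.COLOR_RGB2BGR));np.save(f+'.npy',im,allow_pickle=True);return im
def load(f): return np.load(f+'.npy',allow_pickle=True).item()
E
python3 - <<'E'
from h import *
for n in("scene","top"):
    im=snap(n,f"pics/{n}0.png");print(n,np.round(im["cam_to_world"],3).tolist(),np.round(im["K"],1).tolist())
    b=cv2.imread(f"pics/{n}0.png");cv2.imwrite(f"pics/{n}0b.png",cv2.resize(b,(800,600)))
s=ctrl.get_state();print(s)
E
```

```text
scene [[-0.972, 0.206, -0.112, 0.705], [0.234, 0.868, -0.438, 0.502], [0.007, -0.452, -0.892, 1.386], [0.0, 0.0, 0.0, 1.0]] [[489.8, 0.0, 278.4], [0.0, 489.8, 205.0], [0.0, 0.0, 1.0]]
top [[-0.006, -0.997, 0.076, 0.487], [-1.0, 0.008, 0.016, -0.111], [-0.017, -0.076, -0.997, 1.347], [0.0, 0.0, 0.0, 1.0]] [[427.6, 0.0, 289.3], [0.0, 427.6, 213.1], [0.0, 0.0, 1.0]]
{'time': 0.1, 'joint_positions': array([-1.27289854,  0.3217112 , -0.0701035 ,  1.45153141,  0.02262339,
        1.37077824, -0.05692209]), 'qd': array([-0.00016929, -0.00162933, -0.00108997, -0.00391857,  0.00044257,
        0.00107184,  0.00027149]), 'joint_torque': array([ 7.14201724e-05, -4.92564726e+01, -4.05571125e-01, -3.13402212e+01,
       -6.42496976e-02,  3.93968972e-02,  6.34913476e-05]), 'position': array([0.18190379, 0.62349406, 0.19980636]), 'tool_rot': array([-4.44233121e-01, -3.10989945e+00,  2.57037740e-03]), 'ft_force': array([-0.97901584,  0.01257128,  0.40117053]), 'torque': array([ 0.01734797,  0.03983238, -0.02289719]), 'grip_force': 0.0, 'grip_width': 0.9964787540645839}
```

View pics/scene0b.png

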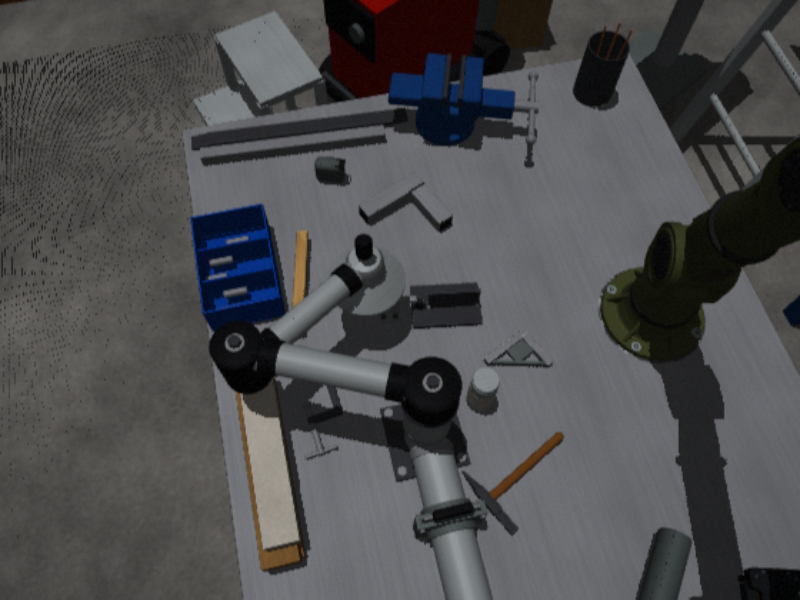

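View pics/top0b.png

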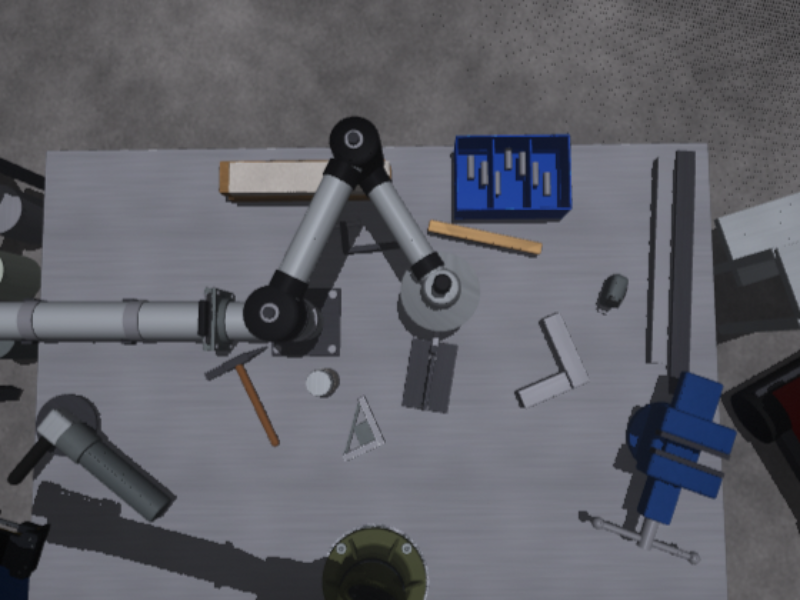

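Scene view: hood grip top at about (363,242), riser drum (433,382), elbow (235,342), black blade grip (452,512). Top view: grip (442,284), riser (269,313), elbow (354,139), gate (214,320), bracket base plate with corners (412,338), (457,346), (446,413), (403,405), clamp at its far end under the hood.

```bash
python3 - <<'E'
from h import *
t=load("pics/top0.png");s=load("pics/scene0.png")
f=lambda im,u,v,z:onz(im,u*.7,v*.7,z).round(4)
for n,a,b,z in[("hood",(442,284),(363,240),.313),("riser",(269,313),(433,382),.333),("elbow",(354,139),(235,342),.333),("bgrip",(214,321),(452,512),.155)]:
    p,e=tri(t,np.array(a)*.7,s,np.array(b)*.7);print(n,p.round(4),round(e,4),f(t,*a,z),f(s,*b,z))
c=[(412,338),(457,346),(446,413),(403,405)]
P=np.array([f(t,*q,.01) for q in c]);print(P,P.mean(0))
print("scene plate",[f(s,*q,.01) for q in[(411,285),(481,282),(482,325),(412,327)]])
print("can",f(t,319,382,.125),f(s,486,380,.125))
st=ctrl.get_state();print([proj(i,st["position"])/.7 for i in(t,s)])
R=cv2.Rodrigues(st["tool_rot"])[0];print(R.round(3))
# crops
im=cv2.imread("pics/top0.png");A=cv2.resize(im[190:255,130:215],None,fx=4.5,fy=4.5,interpolation=2)
B=cv2.resize(im[225:300,270:330],None,fx=5,fy=5,interpolation=2)
j=cv2.imread("pics/scene0.png");C=cv2.resize(j[335:390,275:350],None,fx=5,fy=5,interpolation=2)
W=np.zeros((600,800,3),np.uint8);W[:A.shape[0],:A.shape[1]]=A;W[:B.shape[0],400:400+B.shape[1]]=B;W[300:300+C.shape[0],:C.shape[1]]=C;cv2.imwrite("pics/crop0.png",W)
E
```

```text
hood [ 0.6029 -0.1441  0.3088] 0.0047 [ 0.6002 -0.1432] [ 0.6055 -0.1425]
riser [0.5531 0.1487 0.3238] 0.0017 [0.5517 0.1467] [0.5552 0.1515]
elbow [0.8519 0.0058 0.3223] 0.001 [0.8476 0.0048] [0.8509 0.0106]
bgrip [0.5514 0.3179 0.1029] 0.0013 [0.5481 0.3002] [0.5582 0.3251]
[[ 0.5153 -0.0859]
 [ 0.4972 -0.184 ]
 [ 0.3526 -0.1585]
 [ 0.3702 -0.0655]] [ 0.433825 -0.123475]
scene plate [array([ 0.4986, -0.1864]), array([ 0.3452, -0.1577]), array([ 0.3732, -0.0567]), array([ 0.5212, -0.087 ])]
can [0.4265 0.0978] [0.4265 0.1018]
[array([ 28.6320261 , 518.42625445]), array([745.63138904, 644.54891659])]
[[-0.96   0.28  -0.   ]
 [ 0.28   0.96  -0.002]
 [-0.    -0.002 -1.   ]]
```

View pics/crop0.png

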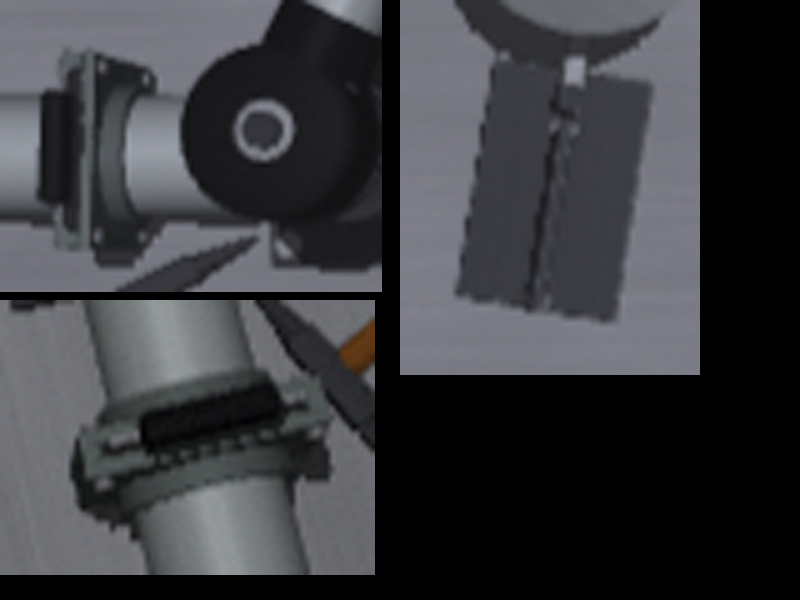

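Crops: the blade's black grip is at about (141,223) in the raw top image and (317,358) in the raw scene image, set square to the duct. The bracket's plate is fully visible, with the clamp at its far end.

```bash
python3 - <<'E'
from h import *
t=load("pics/top0.png");s=load("pics/scene0.png")
p,e=tri(t,(130+50/4.5,190+148/4.5),s,(275+212/5,335+113/5));print(p,e)
for z in(.155,.160,.165):print(z,onz(t,130+50/4.5,190+148/4.5,z),onz(s,275+212/5,335+113/5,z))
# bar ends in top crop
a,b=onz(t,130+51/4.5,190+91/4.5,.155),onz(t,130+49/4.5,190+205/4.5,.155);print(a,b,np.linalg.norm(a-b))
# bar ends in scene crop (top long far edge)
a,b=onz(s,275+142/5,335+125/5,.15),onz(s,275+282/5,335+100/5,.15);print(a,b,np.linalg.norm(a-b))
# left duct axis edges
for u in(20,100,170):
  print([onz(t,u*.7,v*.7,.06) for v in(304,340)])
E
```

```text
[0.55437985 0.32428489 0.15533905] 0.0021328859146230003
0.155 [0.55339775 0.32478448] [0.55535231 0.3238967 ]
0.16 [0.55311906 0.32295772] [0.55596044 0.32461978]
0.165 [0.55284037 0.32113097] [0.55656856 0.32534286]
[0.58908755 0.32487401] [0.51786857 0.32469536] 0.07121920041573747
[0.58948465 0.32066637] [0.51970598 0.32523585] 0.06992812982020238
[array([0.59233965, 0.75038525]), array([0.51551552, 0.74707717])]
[array([0.59102981, 0.57796676]), array([0.51437947, 0.57544251])]
[array([0.58988842, 0.42772036]), array([0.51338949, 0.42587636])]
```

Call:
send_rows(
  steps=[
    {"tz": -0.8,"grip": 1},
    {"tz": -0.8,"turn": -1},
    {"turn": -1},
    {},
  ],
)

```text
validation failed for argument at $.st...
```

```bash
cat > d.py <<'E'
import sys
from h import *
st=ctrl.get_state();R=cv2.Rodrigues(st["tool_rot"])[0]
print(st["time"],st["position"].round(4),R.round(3).tolist(),st["ft_force"].round(1),st["grip_width"],st["joint_positions"].round(2))
if len(sys.argv)>3: print("units",(R.T@(np.array([float(x) for x in sys.argv[1:4]])-st["position"])/.06).round(3))
E
python3 d.py .554 .3243 .28
```

```text
0.1 [0.1819 0.6235 0.1998] [[-0.96, 0.28, -0.0], [0.28, 0.96, -0.002], [-0.0, -0.002, -1.0]] [-1.   0.   0.4] 0.9964787540645839 [-1.27  0.32 -0.07  1.45  0.02  1.37 -0.06]
units [-7.35  -3.053 -1.331]
```

Probably every key is required in each row.

Call:
send_rows(
  steps=[
    {"tx": 0,"ty": 0,"tz": -0.8,"turn": 0,"grip": 1},
    {"tx": 0,"ty": 0,"tz": -0.8,"turn": -1,"grip": 1},
    {"tx": 0,"ty": 0,"tz": 0,"turn": -1,"grip": 1},
    {"tx": 0,"ty": 0,"tz": 0,"turn": 0,"grip": 1},
  ],
  newtons=40,
)

```text
time: 0.6
position: [0.182, 0.6239, 0.2966]
tool_rot: [-0.009, -3.141, 0.0]
ft_force: [1.0, 0.1, -0.2]
grip_width: 1.0
grip_force: 0.0
```

```bash
python3 d.py .554 .3243 .25
```

```text
0.6 [0.182  0.6239 0.2966] [[-1.0, 0.006, -0.0], [0.006, 1.0, -0.0], [0.0, -0.0, -1.0]] [ 1.   0.1 -0.2] 1.000081321002611 [-1.25  0.3  -0.1   1.29  0.03  1.55  0.22]
units [-6.23  -4.956  0.777]
```

Call:
send_rows(
  steps=[
    {"tx": -0.5,"ty": -0.4,"tz": 0,"turn": 0,"grip": 1},
    {"tx": -0.7,"ty": -0.55,"tz": 0,"turn": 0,"grip": 1},
    {"tx": -0.7,"ty": -0.55,"tz": 0,"turn": 0,"grip": 1},
    {"tx": -0.7,"ty": -0.55,"tz": 0,"turn": 0,"grip": 1},
    {"tx": -0.7,"ty": -0.55,"tz": 0,"turn": 0,"grip": 1},
    {"tx": -0.7,"ty": -0.55,"tz": 0,"turn": 0,"grip": 1},
    {"tx": -0.7,"ty": -0.55,"tz": 0,"turn": 0,"grip": 1},
    {"tx": -0.7,"ty": -0.55,"tz": 0,"turn": 0,"grip": 1},
    {"tx": -0.5,"ty": -0.4,"tz": 0,"turn": 0,"grip": 1},
    {"tx": -0.3,"ty": -0.28,"tz": 0.2,"turn": 0,"grip": 1},
    {"tx": 0,"ty": 0,"tz": 0.4,"turn": 0,"grip": 1},
    {"tx": 0,"ty": 0,"tz": 0,"turn": 0,"grip": 1},
  ],
)

```text
time: 2.1
position: [0.5512, 0.3255, 0.2573]
tool_rot: [-0.011, -3.136, 0.005]
ft_force: [-0.3, 0.4, 0.1]
grip_width: 1.001
grip_force: 0.0
```

```bash
python3 d.py .554 .3243 .142; python3 - <<'E'
from h import *
b=snap("scene","pics/s1.png");c=snap("top","pics/t1.png")
i=cv2.imread("pics/s1.png")[230:420,180:480];j=cv2.imread("pics/t1.png")[130:320,60:330]
cv2.imwrite("pics/c1.png",np.hstack([cv2.resize(i,(420,300)),cv2.resize(j,(380,300))]))
E
```

```text
2.1 [0.5512 0.3255 0.2573] [[-1.0, 0.007, -0.005], [0.007, 1.0, -0.003], [0.005, -0.003, -1.0]] [-0.3  0.4  0.1] 1.0008130955829138 [-0.71  0.28  0.18  1.39 -0.05  1.48  1.02]
units [-0.057 -0.013  1.921]
```

View pics/c1.png

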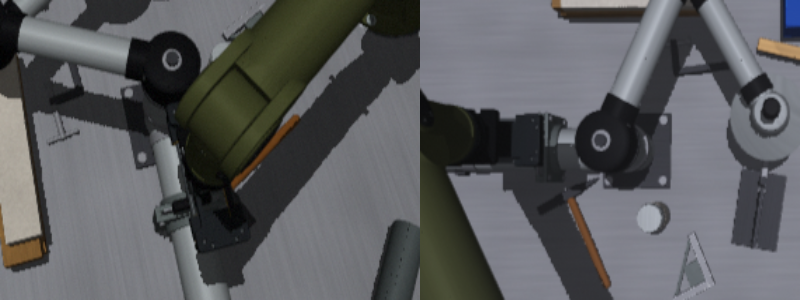

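The gripper stands over the gate, with its bulk clear of the riser drum (top crop: drum at (605,140), gripper body ends at about x=545). Descending.

Call:
send_rows(
  steps=[
    {"tx": -0.05,"ty": -0.01,"tz": 0.4,"turn": 0,"grip": 1},
    {"tx": 0,"ty": 0,"tz": 0.6,"turn": 0,"grip": 1},
    {"tx": 0,"ty": 0,"tz": 0.6,"turn": 0,"grip": 1},
    {"tx": 0,"ty": 0,"tz": 0.31,"turn": 0,"grip": 1},
    {"tx": 0,"ty": 0,"tz": 0,"turn": 0,"grip": 0.5},
    {"tx": 0,"ty": 0,"tz": 0,"turn": 0,"grip": 0},
    {"tx": 0,"ty": 0,"tz": 0,"turn": 0,"grip": 0},
    {"tx": 0,"ty": 0,"tz": 0,"turn": 0,"grip": 0},
    {"tx": 0,"ty": 0,"tz": 0,"turn": 0,"grip": 0},
    {"tx": 0,"ty": 0,"tz": 0,"turn": 0,"grip": 0},
  ],
)

```text
time: 3.45
position: [0.5557, 0.3259, 0.1463]
tool_rot: [0.007, 3.141, 0.0]
ft_force: [-0.2, -0.2, 0.0]
grip_width: 0.404
grip_force: 0.0
```

Call:
send_rows(
  steps=[
    {"tx": 0,"ty": -0.02,"tz": 0.08,"turn": 0,"grip": 0},
    {"tx": 0,"ty": 0,"tz": 0,"turn": 0,"grip": 0},
    {"tx": 0,"ty": 0,"tz": 0,"turn": 0,"grip": 0},
    {"tx": 0,"ty": 0,"tz": 0,"turn": 0,"grip": 0},
    {"tx": 0,"ty": 0,"tz": 0,"turn": 0,"grip": 0},
  ],
)

```text
time: 4.08
position: [0.5558, 0.3247, 0.1415]
tool_rot: [0.007, 3.141, 0.0]
ft_force: [-0.3, 0.8, 0.8]
grip_width: 0.009
grip_force: 0.0
```

```bash
python3 - <<'E'
from h import *
b=snap("scene","pics/s2.png");c=snap("top","pics/t2.png")
i=cv2.imread("pics/s2.png")[300:400,260:400];j=cv2.imread("pics/t2.png")[170:270,90:230]
cv2.imwrite("pics/c2.png",np.hstack([cv2.resize(i,(400,286),interpolation=2),cv2.resize(j,(400,286),interpolation=2)]))
E
python3 d.py
```

```text
4.175 [0.5557 0.3248 0.1415] [[-1.0, 0.005, 0.0], [0.005, 1.0, 0.0], [-0.0, 0.0, -1.0]] [-0.4 -0.2 -0.4] 0.0050101920101516245 [-0.71  0.34  0.17  1.55 -0.06  1.25  1.04]
```

View pics/c2.png

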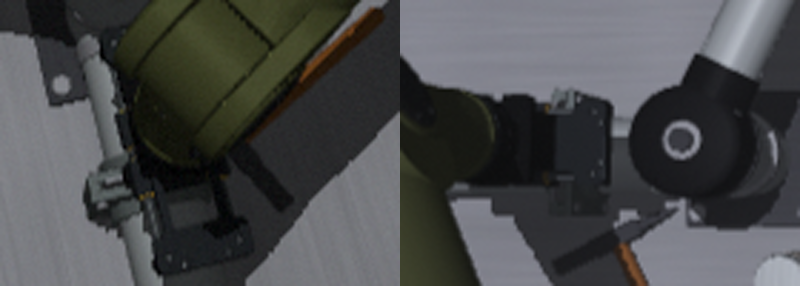

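The bar isn't visible: the gripper hides it. The fingers closed on nothing, so I'll project the expected points into these pictures and look again.

```bash
python3 - <<'E'
from h import *
t=load("pics/t2.png");s=load("pics/s2.png");
p=ctrl.get_state()["position"]
I=[]
for im,f,(r,c) in((s,"pics/s2.png",(300,260)),(t,"pics/t2.png",(170,90))):
    b=cv2.resize(cv2.imread(f)[r:r+100,c:c+140],None,fx=2.8,fy=2.8,interpolation=2)
    b=cv2.convertScaleAbs(b,alpha=2.2,beta=20)
    def q(P):return tuple(int(x) for x in (proj(im,P)-[c,r])*2.8)
    for z,col in((.13,(0,0,255)),(.2,(0,255,0))):
        cv2.circle(b,q([p[0],p[1],z]),3,col,-1)
    for sx in(-1,1):
        cv2.line(b,q([.554+sx*.035,.316,.155]),q([.554+sx*.035,.332,.155]),(255,255,0),1)
        cv2.line(b,q([.554+sx*.064,.312,.118]),q([.554+sx*.064,.336,.118]),(255,0,255),1)
    for sy in(-1,1):cv2.line(b,q([.554-.035,.324+sy*.008,.155]),q([.554+.035,.324+sy*.008,.155]),(255,255,0),1)
    I.append(b)
cv2.imwrite("pics/c3.png",np.hstack(I))
E
```

```text
(no output)
```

View pics/c3.png

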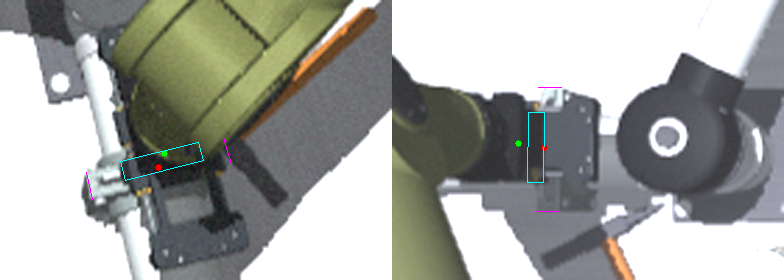

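Call:
send_rows(
  steps=[
    {"tx": 0,"ty": 0,"tz": -0.1,"turn": 0,"grip": 0},
    {"tx": 0,"ty": 0,"tz": -0.1,"turn": 0,"grip": 0},
    {"tx": 0,"ty": 0,"tz": 0,"turn": 0,"grip": 0},
  ],
)

```text
time: 4.55
position: [0.5562, 0.325, 0.1545]
tool_rot: [0.007, 3.14, 0.002]
ft_force: [-0.9, 0.8, 0.7]
grip_width: 0.005
grip_force: 0.0
```

Call:
send_rows(
  steps=[
    {"tx": 0,"ty": 0,"tz": -0.8,"turn": 0,"grip": 1},
    {"tx": 0,"ty": 0,"tz": -0.9,"turn": 0,"grip": 1},
    {"tx": 0,"ty": 0.9,"tz": -0.3,"turn": 0,"grip": 1},
    {"tx": 0.3,"ty": 0.9,"tz": 0,"turn": 0,"grip": 1},
    {"tx": 0.3,"ty": 0.9,"tz": 0,"turn": 0,"grip": 1},
    {"tx": 0,"ty": 0,"tz": 0,"turn": 0,"grip": 1},
  ],
)

```text
time: 5.3
position: [0.5154, 0.4934, 0.2718]
tool_rot: [0.009, -3.138, -0.003]
ft_force: [-1.0, 0.1, -0.5]
grip_width: 0.601
grip_force: 0.0
```

```bash
python3 - <<'E'
from h import *
I=[]
b=snap("scene","pics/s4.png");c=snap("top","pics/t4.png")
i=cv2.imread("pics/s4.png")[300:420,240:400];j=cv2.imread("pics/t4.png")[170:270,90:230]
b=np.hstack([cv2.resize(i,(400,300),interpolation=2),cv2.resize(j,(400,286),interpolation=2)[:286].copy() if 0 else cv2.resize(j,(400,300),interpolation=2)])
cv2.imwrite("pics/c4.png",cv2.convertScaleAbs(b,alpha=1.8,beta=10))
E
python3 d.py
```

```text
5.4 [0.5199 0.4873 0.2728] [[-1.0, 0.003, -0.0], [0.003, 1.0, -0.001], [0.0, -0.001, -1.0]] [ 0.3 -0.8  0.3] 0.6924950861449478 [-0.87  0.44  0.12  1.15 -0.05  1.55  0.81]
```

View pics/c4.png

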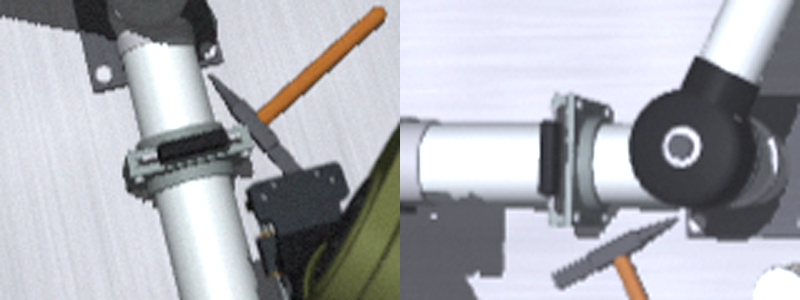

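The bar is untouched, still at about (142,223) in the raw top image and (318,359) in the raw scene image, where I measured it before. Fingers that close there without contact must be ending too high, so I'll go back and close lower.

Call:
send_rows(
  steps=[
    {"tx": -0.3,"ty": -0.7,"tz": 0,"turn": 0,"grip": 1},
    {"tx": -0.3,"ty": -1,"tz": 0,"turn": 0,"grip": 1},
    {"tx": 0,"ty": -1,"tz": 0,"turn": 0,"grip": 1},
    {"tx": 0,"ty": 0,"tz": 0,"turn": 0,"grip": 1},
    {"tx": 0,"ty": 0,"tz": 0,"turn": 0,"grip": 1},
  ],
)

```text
time: 6.02
position: [0.5562, 0.3235, 0.2741]
tool_rot: [0.011, 3.141, 0.002]
ft_force: [-1.0, -0.4, 0.7]
grip_width: 1.001
grip_force: 0.0
```

```bash
python3 d.py .554 .3243 .142
```

```text
6.025 [0.5562 0.3235 0.2741] [[-1.0, 0.007, 0.001], [0.007, 1.0, 0.001], [-0.001, 0.001, -1.0]] [-1.  -0.4  0.7] 1.0010777529095742 [-0.7   0.28  0.17  1.36 -0.05  1.5   1.03]
units [0.039 0.01  2.202]
```

Call:
send_rows(
  steps=[
    {"tx": 0.03,"ty": 0,"tz": 0,"turn": 0,"grip": 0},
    {"tx": 0,"ty": 0,"tz": 0.4,"turn": 0,"grip": 0},
    {"tx": 0,"ty": 0,"tz": 0.5,"turn": 0,"grip": 0},
    {"tx": 0,"ty": 0,"tz": 0.5,"turn": 0,"grip": 0},
    {"tx": 0,"ty": 0,"tz": 0,"turn": 0,"grip": 0},
    {"tx": 0,"ty": 0,"tz": 0,"turn": 0,"grip": 0},
    {"tx": 0,"ty": 0,"tz": 0,"turn": 0,"grip": 0},
    {"tx": 0,"ty": 0,"tz": 0,"turn": 0,"grip": 0},
    {"tx": 0,"ty": 0,"tz": 0,"turn": 0,"grip": 0},
    {"tx": 0,"ty": 0,"tz": 0,"turn": 0,"grip": 0},
    {"tx": 0,"ty": 0,"tz": 0,"turn": 0,"grip": 0},
  ],
)

```text
time: 7.4
position: [0.5538, 0.3248, 0.1894]
tool_rot: [0.007, 3.142, 0.0]
ft_force: [-0.9, -0.5, -0.2]
grip_width: 0.004
grip_force: 0.0
```

Call:
send_rows(
  steps=[
    {"tx": 0,"ty": 0,"tz": 0.1,"turn": 0,"grip": 0},
    {"tx": 0,"ty": 0,"tz": 0.1,"turn": 0,"grip": 0},
    {"tx": 0,"ty": 0,"tz": 0,"turn": 0,"grip": 0},
  ],
)

```text
time: 7.78
position: [0.5533, 0.3245, 0.1762]
tool_rot: [-0.007, -3.14, 0.002]
ft_force: [-0.3, -1.1, -0.0]
grip_width: 0.005
grip_force: 0.0
```

Call:
send_rows(
  steps=[
    {"tx": 0,"ty": 0,"tz": 0.08,"turn": 0,"grip": 0},
    {"tx": 0,"ty": 0,"tz": 0,"turn": 0,"grip": 0},
  ],
)

```text
time: 8.02
position: [0.5536, 0.3247, 0.1721]
tool_rot: [-0.007, -3.141, 0.001]
ft_force: [-0.3, -0.2, -0.3]
grip_width: 0.001
grip_force: 0.0
```

Call:
send_rows(
  steps=[
    {"tx": 0,"ty": 0,"tz": 0.08,"turn": 0,"grip": 0},
    {"tx": 0,"ty": 0,"tz": 0,"turn": 0,"grip": 0},
  ],
)

```text
time: 8.28
position: [0.5536, 0.3247, 0.1673]
tool_rot: [-0.007, -3.141, 0.001]
ft_force: [-0.2, -0.5, -0.0]
grip_width: 0.014
grip_force: 0.0
```

Call:
send_rows(
  steps=[
    {"tx": 0,"ty": 0,"tz": 0.06,"turn": 0,"grip": 0},
    {"tx": 0,"ty": 0,"tz": 0,"turn": 0,"grip": 0},
  ],
)

```text
time: 8.52
position: [0.5536, 0.3248, 0.1638]
tool_rot: [-0.007, -3.141, 0.0]
ft_force: [-0.9, -0.4, 0.0]
grip_width: 0.008
grip_force: 0.0
```

Call:
send_rows(
  steps=[
    {"tx": 0,"ty": 0,"tz": 0.18,"turn": 0,"grip": 0},
    {"tx": 0,"ty": 0,"tz": 0.18,"turn": 0,"grip": 0},
    {"tx": 0,"ty": 0,"tz": 0,"turn": 0,"grip": 0},
  ],
)

```text
time: 8.9
position: [0.5531, 0.3244, 0.141]
tool_rot: [-0.007, -3.14, 0.002]
ft_force: [1.1, -0.2, -0.6]
grip_width: 0.002
grip_force: 0.0
```

Call:
send_rows(
  steps=[
    {"tx": 0,"ty": 0,"tz": 0.05,"turn": 0,"grip": 0},
    {"tx": 0,"ty": 0,"tz": 0,"turn": 0,"grip": 0},
  ],
)

```text
time: 9.15
position: [0.5539, 0.3249, 0.1397]
tool_rot: [0.007, 3.141, 0.0]
ft_force: [-0.2, -0.2, -0.5]
grip_width: 0.001
grip_force: 0.0
```

Call:
send_rows(
  steps=[
    {"tx": 0,"ty": 0,"tz": 0.05,"turn": 0,"grip": 0},
    {"tx": 0,"ty": 0,"tz": 0,"turn": 0,"grip": 0},
  ],
)

```text
time: 9.4
position: [0.5541, 0.325, 0.1369]
tool_rot: [0.007, 3.141, 0.001]
ft_force: [-0.6, 0.2, 2.7]
grip_width: 0.003
grip_force: 1.2
```

Contact on top of the bar at TCP z≈0.137, so the tips end about 32 mm higher than nominal. I'll open, go down to about 0.121 and close.

Call:
send_rows(
  steps=[
    {"tx": 0,"ty": 0,"tz": -0.3,"turn": 0,"grip": 1},
    {"tx": 0,"ty": 0,"tz": 0,"turn": 0,"grip": 1},
    {"tx": 0,"ty": 0,"tz": 0,"turn": 0,"grip": 1},
    {"tx": 0,"ty": 0,"tz": 0,"turn": 0,"grip": 1},
    {"tx": 0,"ty": 0,"tz": 0,"turn": 0,"grip": 1},
    {"tx": 0,"ty": 0,"tz": 0,"turn": 0,"grip": 1},
    {"tx": 0,"ty": 0,"tz": 0.2,"turn": 0,"grip": 1},
    {"tx": 0,"ty": 0,"tz": 0.2,"turn": 0,"grip": 1},
    {"tx": 0,"ty": 0,"tz": 0.15,"turn": 0,"grip": 1},
    {"tx": 0,"ty": 0,"tz": 0,"turn": 0,"grip": 1},
  ],
)

```text
time: 10.65
position: [0.5531, 0.3244, 0.1201]
tool_rot: [-0.007, -3.14, 0.002]
ft_force: [1.2, 0.3, 0.4]
grip_width: 0.983
grip_force: 0.0
```

Call:
send_rows(
  steps=[
    {"tx": 0,"ty": 0,"tz": 0,"turn": 0,"grip": 0},
    {"tx": 0,"ty": 0,"tz": 0,"turn": 0,"grip": 0},
    {"tx": 0,"ty": 0,"tz": 0,"turn": 0,"grip": 0},
    {"tx": 0,"ty": 0,"tz": 0,"turn": 0,"grip": 0},
    {"tx": 0,"ty": 0,"tz": 0,"turn": 0,"grip": 0},
    {"tx": 0,"ty": 0,"tz": 0,"turn": 0,"grip": 0},
    {"tx": 0,"ty": 0,"tz": 0,"turn": 0,"grip": 0},
    {"tx": 0,"ty": 0,"tz": 0,"turn": 0,"grip": 0},
    {"tx": 0,"ty": 0,"tz": 0,"turn": 0,"grip": 0},
    {"tx": 0,"ty": 0,"tz": 0,"turn": 0,"grip": 0},
    {"tx": 0,"ty": 0,"tz": 0,"turn": 0,"grip": 0},
  ],
)

```text
time: 12.02
position: [0.5538, 0.325, 0.1216]
tool_rot: [0.007, 3.141, 0.0]
ft_force: [-0.7, 1.1, -1.5]
grip_width: 0.18
grip_force: 40.0
```

Width 0.18 is 16 mm: the bar is held. Pulling up.

Call:
send_rows(
  steps=[
    {"tx": 0,"ty": 0,"tz": -0.1,"turn": 0,"grip": 0},
    {"tx": 0,"ty": 0,"tz": -0.2,"turn": 0,"grip": 0},
    {"tx": 0,"ty": 0,"tz": -0.25,"turn": 0,"grip": 0},
    {"tx": 0,"ty": 0,"tz": -0.25,"turn": 0,"grip": 0},
    {"tx": 0,"ty": 0,"tz": -0.25,"turn": 0,"grip": 0},
    {"tx": 0,"ty": 0,"tz": 0,"turn": 0,"grip": 0},
  ],
  newtons=50,
)

```text
time: 12.78
position: [0.5539, 0.3251, 0.1867]
tool_rot: [0.007, 3.141, 0.002]
ft_force: [-2.0, 0.7, 3.7]
grip_width: 0.18
grip_force: 50.0
```

Call:
send_rows(
  steps=[
    {"tx": 0,"ty": 0,"tz": -0.12,"turn": 0,"grip": 0},
    {"tx": 0,"ty": 0,"tz": -0.1,"turn": 0,"grip": 0},
    {"tx": 0,"ty": 0,"tz": 0,"turn": 0,"grip": 0},
  ],
)

```text
time: 13.15
position: [0.5538, 0.325, 0.1982]
tool_rot: [0.007, 3.142, 0.001]
ft_force: [2.4, 2.4, -4.6]
grip_width: 0.176
grip_force: 50.0
```

Call:
send_rows(
  steps=[
    {"tx": 0,"ty": 0,"tz": -0.06,"turn": 0,"grip": 0},
    {"tx": 0,"ty": 0,"tz": 0,"turn": 0,"grip": 0},
  ],
)

```text
time: 13.4
position: [0.5537, 0.325, 0.1985]
tool_rot: [-0.007, -3.14, 0.002]
ft_force: [6.6, 5.2, -16.2]
grip_width: 0.181
grip_force: 50.0
```

Against the stop, at about 16 N. Releasing and lifting clear.

Call:
send_rows(
  steps=[
    {"tx": 0,"ty": 0,"tz": 0.04,"turn": 0,"grip": 1},
    {"tx": 0,"ty": 0,"tz": 0,"turn": 0,"grip": 1},
    {"tx": 0,"ty": 0,"tz": 0,"turn": 0,"grip": 1},
    {"tx": 0,"ty": 0,"tz": 0,"turn": 0,"grip": 1},
    {"tx": 0,"ty": 0,"tz": 0,"turn": 0,"grip": 1},
    {"tx": 0,"ty": 0,"tz": -0.4,"turn": 0,"grip": 1},
    {"tx": 0,"ty": 0,"tz": -0.8,"turn": 0,"grip": 1},
    {"tx": 0,"ty": 0,"tz": -0.9,"turn": 0,"grip": 1},
    {"tx": 0,"ty": 0,"tz": -0.9,"turn": 0,"grip": 1},
    {"tx": 0,"ty": 0,"tz": 0,"turn": 0,"grip": 1},
  ],
)

```text
time: 14.65
position: [0.5554, 0.3255, 0.3849]
tool_rot: [0.007, 3.133, 0.008]
ft_force: [0.1, 0.1, 0.2]
grip_width: 0.998
grip_force: 0.0
```

```bash
python3 d.py .603 -.143 .38
```

```text
14.65 [0.5554 0.3255 0.3849] [[-1.0, 0.005, 0.008], [0.005, 1.0, 0.005], [-0.008, 0.005, -1.0]] [0.1 0.1 0.2] 0.9979030041103938 [-0.7   0.29  0.18  1.14 -0.05  1.71  1.03]
units [-0.829 -7.805  0.047]
```

Call:
send_rows(
  steps=[
    {"tx": 0,"ty": -0.5,"tz": 0,"turn": 0,"grip": 1},
    {"tx": -0.1,"ty": -0.8,"tz": 0,"turn": 0,"grip": 1},
    {"tx": -0.1,"ty": -0.8,"tz": 0,"turn": 0,"grip": 1},
    {"tx": -0.1,"ty": -0.8,"tz": 0,"turn": 0,"grip": 1},
    {"tx": -0.1,"ty": -0.8,"tz": 0,"turn": 0,"grip": 1},
    {"tx": -0.1,"ty": -0.8,"tz": 0,"turn": 0,"grip": 1},
    {"tx": -0.1,"ty": -0.8,"tz": 0,"turn": 0,"grip": 1},
    {"tx": -0.1,"ty": -0.8,"tz": 0,"turn": 0,"grip": 1},
    {"tx": -0.1,"ty": -0.8,"tz": 0,"turn": 0,"grip": 1},
    {"tx": -0.03,"ty": -0.6,"tz": 0,"turn": 0,"grip": 1},
    {"tx": 0,"ty": -0.3,"tz": 0,"turn": 0,"grip": 1},
    {"tx": 0,"ty": 0,"tz": 0,"turn": 0,"grip": 1},
  ],
)

```text
time: 16.15
position: [0.6011, -0.1441, 0.3784]
tool_rot: [-0.01, -3.141, -0.0]
ft_force: [0.0, -0.1, 0.3]
grip_width: 0.997
grip_force: 0.0
```

```bash
python3 d.py .603 -.143 .254; python3 - <<'E'
from h import *
b=snap("scene","pics/s5.png");c=snap("top","pics/t5.png")
i=cv2.imread("pics/s5.png");j=cv2.imread("pics/t5.png")
cv2.imwrite("pics/c5.png",cv2.convertScaleAbs(np.hstack([cv2.resize(i,(400,300),interpolation=3),cv2.resize(j,(400,300),interpolation=3)]),alpha=1.5))
E
```

```text
16.15 [ 0.6011 -0.1441  0.3784] [[-1.0, 0.006, -0.001], [0.006, 1.0, 0.0], [0.001, 0.0, -1.0]] [ 0.  -0.1  0.3] 0.9972093023859288 [-0.17  0.25  0.47  1.22 -0.11  1.7   1.84]
units [-0.033  0.018  2.074]
```

View pics/c5.png

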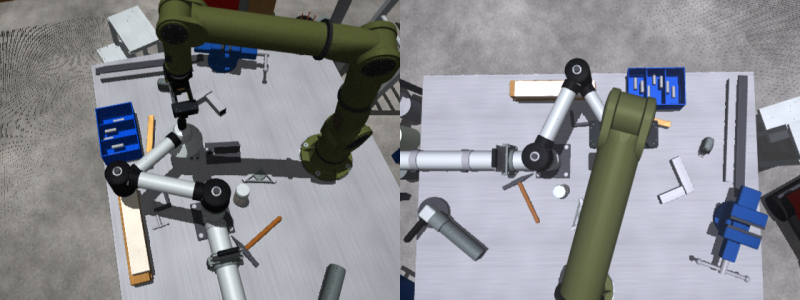

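The gripper stands right above the hood grip (scene crop at about (183,125)), and the bystanders look undisturbed. Descending.

Call:
send_rows(
  steps=[
    {"tx": -0.03,"ty": 0.02,"tz": 0.4,"turn": 0,"grip": 1},
    {"tx": 0,"ty": 0,"tz": 0.5,"turn": 0,"grip": 1},
    {"tx": 0,"ty": 0,"tz": 0.5,"turn": 0,"grip": 1},
    {"tx": 0,"ty": 0,"tz": 0.4,"turn": 0,"grip": 1},
    {"tx": 0,"ty": 0,"tz": 0,"turn": 0,"grip": 1},
  ],
)

```text
time: 16.88
position: [0.6026, -0.1392, 0.269]
tool_rot: [-0.001, -3.138, -0.003]
ft_force: [-0.8, 0.0, 1.0]
grip_width: 1.001
grip_force: 0.0
```

Call:
send_rows(
  steps=[
    {"tx": 0,"ty": 0,"tz": 0.1,"turn": 0,"grip": 1},
    {"tx": 0,"ty": 0,"tz": 0.1,"turn": 0,"grip": 0},
    {"tx": 0,"ty": 0,"tz": 0,"turn": 0,"grip": 0},
    {"tx": 0,"ty": 0,"tz": 0,"turn": 0,"grip": 0},
    {"tx": 0,"ty": 0,"tz": 0,"turn": 0,"grip": 0},
    {"tx": 0,"ty": 0,"tz": 0,"turn": 0,"grip": 0},
    {"tx": 0,"ty": 0,"tz": 0,"turn": 0,"grip": 0},
    {"tx": 0,"ty": 0,"tz": 0,"turn": 0,"grip": 0},
    {"tx": 0,"ty": 0,"tz": 0,"turn": 0,"grip": 0},
  ],
  newtons=40,
)

```text
time: 18.0
position: [0.6033, -0.1422, 0.259]
tool_rot: [0.007, 3.141, 0.0]
ft_force: [-0.4, -0.4, 0.1]
grip_width: 0.357
grip_force: 40.0
```

Width 0.36 is about 31 mm: the grip is held. First half of the swing.

Call:
send_rows(
  steps=[
    {"tx": 0.1,"ty": -0.02,"tz": 0,"turn": 0.2,"grip": 0},
    {"tx": 0.2,"ty": -0.04,"tz": 0,"turn": 0.4,"grip": 0},
    {"tx": 0.25,"ty": -0.05,"tz": 0,"turn": 0.4,"grip": 0},
    {"tx": 0.25,"ty": -0.05,"tz": 0,"turn": 0.4,"grip": 0},
    {"tx": 0.25,"ty": -0.05,"tz": 0,"turn": 0.4,"grip": 0},
    {"tx": 0.25,"ty": -0.05,"tz": 0,"turn": 0.4,"grip": 0},
    {"tx": 0.2,"ty": -0.05,"tz": 0,"turn": 0.3,"grip": 0},
    {"tx": 0,"ty": 0,"tz": 0,"turn": 0,"grip": 0},
  ],
)

```text
time: 19.0
position: [0.51, -0.1437, 0.259]
tool_rot: [-0.549, -3.09, -0.004]
ft_force: [-3.0, 3.6, 2.6]
grip_width: 0.356
grip_force: 39.8
```

```bash
python3 d.py .421 -.120 .259
```

```text
19.0 [ 0.51   -0.1437  0.259 ] [[-0.939, 0.344, -0.002], [0.344, 0.939, 0.003], [0.003, 0.002, -1.0]] [-3.   3.6  2.6] 0.35648046735796457 [-0.24  0.04  0.48  1.67 -0.02  1.44  1.46]
units [ 1.529 -0.14   0.005]
```

Call:
send_rows(
  steps=[
    {"tx": 0.15,"ty": -0.03,"tz": 0,"turn": 0.3,"grip": 0},
    {"tx": 0.25,"ty": -0.06,"tz": 0,"turn": 0.4,"grip": 0},
    {"tx": 0.25,"ty": -0.06,"tz": 0,"turn": 0.4,"grip": 0},
    {"tx": 0.25,"ty": -0.06,"tz": 0,"turn": 0.4,"grip": 0},
    {"tx": 0.25,"ty": -0.06,"tz": 0,"turn": 0.3,"grip": 0},
    {"tx": 0.2,"ty": -0.05,"tz": 0,"turn": 0.2,"grip": 0},
    {"tx": 0.15,"ty": -0.03,"tz": 0,"turn": 0,"grip": 0},
    {"tx": 0,"ty": 0,"tz": 0,"turn": 0,"grip": 0},
    {"tx": 0,"ty": 0,"tz": 0,"turn": 0,"grip": 0},
  ],
)

```text
time: 20.12
position: [0.4227, -0.122, 0.2589]
tool_rot: [-0.98, -2.984, -0.0]
ft_force: [-0.5, 0.4, -0.3]
grip_width: 0.356
grip_force: 40.2
```

```bash
python3 d.py .421 -.120 .259
```

```text
20.125 [ 0.4227 -0.122   0.2589] [[-0.805, 0.593, -0.001], [0.593, 0.805, 0.0], [0.001, -0.0, -1.0]] [-0.5  0.4 -0.3] 0.35602883995749757 [-0.26 -0.19  0.42  1.86  0.08  1.46  1.08]
units [ 0.043  0.011 -0.001]
```

Call:
send_rows(
  steps=[
    {"tx": 0,"ty": 0,"tz": 0,"turn": 0,"grip": 1},
    {"tx": 0,"ty": 0,"tz": 0,"turn": 0,"grip": 1},
    {"tx": 0,"ty": 0,"tz": 0,"turn": 0,"grip": 1},
    {"tx": 0,"ty": 0,"tz": 0,"turn": 0,"grip": 1},
    {"tx": 0,"ty": 0,"tz": 0,"turn": 0,"grip": 1},
    {"tx": 0,"ty": 0,"tz": 0,"turn": 0,"grip": 1},
    {"tx": 0,"ty": 0,"tz": -0.2,"turn": 0,"grip": 1},
    {"tx": 0,"ty": 0,"tz": -0.2,"turn": 0,"grip": 1},
    {"tx": 0,"ty": 0,"tz": 0,"turn": 0,"grip": 1},
  ],
)

```text
time: 21.25
position: [0.424, -0.1217, 0.2845]
tool_rot: [0.977, 2.983, 0.001]
ft_force: [0.1, -0.2, 0.0]
grip_width: 1.001
grip_force: 0.0
```

```bash
python3 d.py .421 -.120 .36
```

```text
21.25 [ 0.424  -0.1217  0.2845] [[-0.806, 0.591, 0.003], [0.591, 0.806, -0.0], [-0.002, 0.002, -1.0]] [ 0.1 -0.2  0. ] 1.0010643499471152 [-0.26 -0.19  0.41  1.81  0.08  1.5   1.08]
units [ 0.054 -0.004 -1.258]
```

Call:
send_rows(
  steps=[
    {"tx": 0,"ty": 0,"tz": -0.4,"turn": 0,"grip": 1},
    {"tx": 0,"ty": 0,"tz": -0.5,"turn": 0,"grip": 1},
    {"tx": 0,"ty": 0,"tz": -0.5,"turn": 0,"grip": 1},
    {"tx": 0,"ty": 0,"tz": 0,"turn": 0,"grip": 1},
    {"tx": -0.4,"ty": -0.2,"tz": 0,"turn": 0,"grip": 1},
    {"tx": -0.7,"ty": -0.5,"tz": 0,"turn": 0,"grip": 1},
    {"tx": -0.7,"ty": -0.5,"tz": 0,"turn": 0,"grip": 1},
    {"tx": -0.7,"ty": -0.5,"tz": 0,"turn": 0,"grip": 1},
    {"tx": -0.7,"ty": -0.5,"tz": 0,"turn": 0,"grip": 1},
    {"tx": -0.7,"ty": -0.5,"tz": 0,"turn": 0,"grip": 1},
    {"tx": -0.4,"ty": -0.3,"tz": 0,"turn": 0,"grip": 1},
    {"tx": 0,"ty": 0,"tz": 0,"turn": 0,"grip": 1},
  ],
)

```text
time: 22.75
position: [0.5236, -0.4215, 0.364]
tool_rot: [-0.982, -2.979, 0.002]
ft_force: [0.8, 0.2, -0.1]
grip_width: 0.998
grip_force: 0.0
```

```bash
python3 d.py; python3 - <<'E'
from h import *
b=snap("scene","pics/s6.png");c=snap("top","pics/t6.png")
i=cv2.imread("pics/s6.png")[100:400,140:540];j=cv2.imread("pics/t6.png")[50:350,100:500]
cv2.imwrite("pics/c6.png",cv2.convertScaleAbs(np.hstack([i,j]),alpha=1.5))
E
```

```text
22.75 [ 0.5236 -0.4215  0.364 ] [[-0.804, 0.595, -0.005], [0.595, 0.804, 0.0], [0.004, -0.003, -1.0]] [ 0.8  0.2 -0.1] 0.9983130085972235 [ 0.16  0.42  0.74  1.1  -0.28  1.72  1.75]
```

View pics/c6.png

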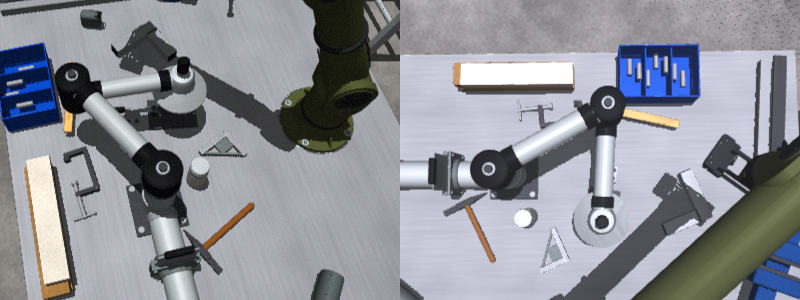

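The hood grip is at about (323,163) in the raw scene image and (302,271) in the raw top image. The blade's bar is at about (137,222) top and (316,356) scene. Next is the height of the blade and the hood's offset.

```bash
python3 - <<'E'
from h import *
t=load("pics/t6.png");s=load("pics/s6.png")
def dark(im,r0,r1,c0,c1,th=28):
    m=(im["pixels"][r0:r1,c0:c1].max(2)<th).astype(np.uint8)
    n,_,st,ce=cv2.connectedComponentsWithStats(m);k=1+st[1:,4].argmax();print(st[k]+[c0,r0,0,0,0],ce[k]+[c0,r0]);return ce[k]+[c0,r0]
a=dark(t,200,245,122,148);b=dark(s,340,375,300,345)
print("blade",tri(t,a,s,b))
for z in(.155,.235):print(z,proj(t,[.554,.3243,z]),proj(s,[.554,.3243,z]))
h=dark(t,258,285,285,320);g=dark(s,150,185,310,335);
print("hood",tri(t,h,s,g),onz(t,*h,.305),onz(s,*g,.295))
E
```

```text
[133 209   3  25  55] [134.32727273 221.81818182]
[304 344  31  16 239] [319.39330544 352.51046025]
blade (array([0.55391503, 0.32227154, 0.21134381]), np.float64(0.0014007013071136996))
0.155 [141.28695375 222.67342432] [317.97973406 357.63254929]
0.235 [130.24771493 221.0393371 ] [320.75024142 351.53292776]Traceback (most recent call last):
  File "<stdin>", line 9, in <module>
  File "<stdin>", line 5, in dark
ValueError: attempt to get argmax of an empty sequence
```

```bash
python3 - <<'E'
from h import *
I={k:load(f"pics/{k}.png") for k in("top0","scene0","t6","s6")}
def dark(k,r0,r1,c0,c1,th):
    m=(I[k]["pixels"][r0:r1,c0:c1].max(2)<th).astype(np.uint8)
    n,_,st,ce=cv2.connectedComponentsWithStats(m);j=1+st[1:,4].argmax();print(k,th,st[j]+[c0,r0,0,0,0],(ce[j]+[c0,r0]).round(2))
for th in(28,36,44):
    for k in("scene0","s6"):dark(k,335,380,300,345,th)
    for k in("top0","t6"):dark(k,200,245,124,146,th)
print(I["t6"]["pixels"][222,124:152].max(1));print(I["top0"]["pixels"][222,124:152].max(1))
print(I["s6"]["pixels"][335:375,319].max(1));print(I["scene0"]["pixels"][335:375,318].max(1))
t,s=I["t6"],I["s6"]
print("hood",tri(t,(301.5,271),s,(323,160)),onz(t,301.5,271,.313),onz(s,323,160,.313),proj(t,[.4227,-.122,.313]),proj(s,[.4227,-.122,.313]))
E
```

```text
scene0 28 [303 351  29  15 239] [316.71 358.34]
s6 28 [304 344  31  16 239] [319.39 352.51]
top0 28 [143 211   3  24  61] [144.15 223.41]
t6 28 [133 209   3  25  55] [134.33 221.82]
scene0 36 [300 351  39  21 347] [318.78 360.08]
s6 36 [300 338  39  34 628] [320.04 357.95]
top0 36 [139 211   7  24 161] [142.09 222.78]
t6 36 [129 209   8  26 156] [132.6  221.19]
scene0 44 [300 350  41  23 407] [320.43 360.82]
s6 44 [300 335  40  38 709] [320.89 358.18]
top0 44 [139 210   7  27 172] [142.09 222.51]
t6 44 [129 208   8  27 205] [132.52 220.94]
[176 175 176 164  83  31  34  36  37  29  23  25  35  45  46  45  46  46
  45  45  49  50  50  64 109 109  90  54]
[161 162 161 161 162 162 161 161 161 161 161 162 162 159 131  28  31  34
  35  28  22  25  35  41  57  99  82  48]
[ 99 101 102 104 107 109 112 114 116 120 121 120 121  78  14  21  22  22
  19  14   4  15  29  33  34  30  29  30  30  28  26  34  66  85  83  84
 101 137 153 153]
[103 104 105 109 110 113 114 116 116 117 119 122 119 124 102  76  71  72
  56  26  18  19  22  18  16  10  16  25  30  35  33  63  81  84  84  83
  85 126 150 152]
hood (array([ 0.42744024, -0.12281776,  0.31643568]), np.float64(0.002242680616620294)) [ 0.42617751 -0.12248873] [ 0.42762413 -0.1251609 ] [301.30856366 272.46105366] [325.17535884 160.64150808]
```

```bash
python3 -c "
from bench import ctrl
print(ctrl.close_job())"
```

```text
the job is handed in; nothing more can be done
None
```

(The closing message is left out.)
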